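# Find the rattling gift box and hold it out

## Robot

A 6-joint arm with a two-finger parallel gripper is mounted at the origin on the work surface. World frame = base frame: x ahead of the robot, y to its left, z up, the work surface at z = 0. Lengths are in m, angles in rad, forces in N, time in s.
With the tool pointing down it reaches from about 0.375 to 0.9 m from the base axis. Payload 3.1 kg.
Tool frame: the origin (TCP) lies midway between the tips of the shut fingers; the grasp point (between the pads) lies pinch_z behind it (pinch_z is the distance from the TCP to the grasp point, in m); y points along the fingers, z is the direction in which the jaws open and shut, and the axes are right-handed (so a half turn about y gives the same grasp; the last joint's range is limited). The gripper opens to 87 mm and grips with 3 to 60 N. Pads are 19 mm wide; open, the fingers measure 117 mm over their backs; the gripper's body (75 mm by 190 mm) begins 51 mm behind the grasp point.
Start: joints at [-1.472, 0.527, 1.433, -0, 1.181, -0.178], TCP at [0.171, -0.601, 0.223] pointing down, gripper open.
Joint ranges: [-3.08, 3.08], [-0.75, 2.2], [0.22, 2.44], [-1.43, 4.57], [0, 2.65], [-2.85, 2.85]. Speed limits (rad/s): [2.79, 2.79, 3.14, 3.14, 3.14, 3.14].

## Interface

Orientations are given as a unit quaternion [x, y, z, w].
In Python, from rig import get_obs, camera, hand_in, pinch_z gives the robot as it stands. The module is installed in compiled form; this text tells all that it offers.
- The arm moves only by the tool arm_command, never from a script. Its argument "plan" is a list of rows, each a list of 2 entries, a list of its own where there are three numbers: the shift along the world's x, y, z in units of 25 mm (1.0 is 25 mm), then the turn about the world's z in units of 5 degrees (1.0 is 5 degrees). A call has 1 to 5 rows; each row is the pose to reach, as a shift and turn from the pose commanded when the call began; what a row does not reach only later rows make up. A row lasts 1/10 s, in which the tool goes at most 50 mm and 8.59 degrees, less where a joint would pass 70% of its speed; a pose out of reach is approached as far as the arm can. A call with a gripper value outside its range is refused whole. "fingers" is the opening, from -1 (shut) to 1 (fully open), set as the call begins (left out, the last holds). The fingers move at their own pace and stop on an object; "force" is the grip in N (left out, the last holds). Time passes only in rows, so rows that repeat a pose let the fingers close. It gives the time, the measured TCP pose, the force and the opening at its end, in the units of the state.
- get_obs(): the state, without advancing time (a new reading comes with each control period).
- camera(name): name is "side" or "top"; returns a dict with "pixels" (420x560x3 uint8, red, green, blue), "camera_matrix" (3x3 intrinsics, pixels), "R" (3x3) and "t" (3): a world point X has camera coordinates R X + t. Camera axes: x right, y down, z forward; pixel columns grow to the right and rows downward; lengths in m; the calibration is good to about 2 mm. A picture is of the moment at which its call begins. There is no depth.
- hand_in(): hands the job in, once; it reports no verdict.
The state is a dict: "time": time; "q": joint angles; "joint_velocities": joint speeds; "joint_torque": joint torques, N m; "position": TCP position; "tool_rot": TCP orientation; "ft_force": force on the tool from outside, world axes, zero at the start; "moment": the same for the moment, N m; "grip_width": finger opening in m.
Only numpy, scipy, OpenCV 4.12 (cv2) and the standard library are available. Lean on these libraries where they do the work, as an engineer would, in place of code of your own. Each camera call takes 0.05 s, during which the arm holds its last target.

## Task

One of the three glued-shut wooden gift boxes on the cork discs has a stray steel ball left inside: pick the boxes up and shake them lengthwise, to and fro several times well clear of the bench, to find the one that rattles, and stand any quiet box you lifted back upright where it came from. Hold the rattling box out to your colleague: level and still over the middle of the wooden dish, about a hand's breadth (10 cm) above it, and finish while holding it there. Leave the other things on the bench where they are.

Things in the scene. Friction and masses are not known exactly. Their poses are not given: they have to be found in the camera images.
- box_0_mid (a point): centre of box_0, 30 mm above its underside. Three alike, glued-shut hardwood gift boxes: 100 mm long (x axis), 54 mm wide (y), 60 mm high (z), 0.25 to 0.6 kg by chance: weight is no sure sign. A grip of 20 to 35 N is plenty; a far harder one makes the box chatter. Each stands on a fixed cork disc 4 mm thick, 130 mm wide
- box_1_mid (a point): centre of box_1, same as box_0. One of the three boxes, any name, any place, holds a loose 30 mm steel ball of 0.11 kg with 52 mm of free run lengthwise. Shaken lengthwise it knocks on the ends; tipped 25 degrees about the box's y axis it rolls to the lower end and stays there when levelled, shifting the moment at the wrist by 0.02 to 0.03 N m either way
- box_2_mid (a point): centre of box_2, same as box_0. The two boxes without the ball have nothing loose in them; their centre of mass stays within a few mm of their centre
- dish_top (a point): centre of the rim of a shallow round pale wood dish, 100 mm in diameter, 18 mm high, fixed on the bench on the far side of the boxes: the hand-over spot
- mallet: bystander, loose: carver's mallet lying on its side: round pale wood head 80 mm in diameter and 115 mm long, dark handle 150 mm; origin under the joint of head and handle
- glue_bottle: bystander, loose: white squeeze glue bottle, 52 mm in diameter, 120 mm tall; origin at its underside
- sanding_block: bystander, loose: cork-topped sanding block 60 x 35 x 26 mm, between the boxes and the dish; origin at its underside
- gouge_1: bystander, loose: carving gouge lying down, 210 mm long, 24 mm thick handle, between the boxes and the dish; origin under its middle
- gouge_2: bystander, loose: a second gouge of the same kind, to the right of the boxes; origin under its middle
- try_square: bystander, loose: try square lying flat, 100 mm wooden stock and 150 mm steel blade, 16 mm high, to the left of the boxes; origin under the stock's middle
Mind the look-alikes: they are no part of the job. What is shaped like the part that bears box_1_mid but blue is not meant. What is shaped like the part that bears box_0_mid but orange or pink is not meant.

How it is judged:
By the outcome, as a careful person would: the job done as asked, in the order asked, and still so for the second after the job is handed in, while the arm keeps its last pose, push and grip.
It also fails if it takes over 72 s, if anything falls off the work surface, if the arm or the gripper's body presses on something with over 40 N, if the wrist force passes 120 N, or if a joint passes its speed limit or range.

## Working session

There is one attempt and no reset: what is moved stays moved. The work goes in short steps, Python scripts to look and compute and a tool call to move; the robot and the scene stay as the last step left them, time stands still between calls to the robot, and variables do not carry over. Pictures are saved under pics/ and viewed, and the job is handed in when it is done.

Besides the shell and the picture viewer there is one more tool, called as name(argument=value, ...) on one line, values as JSON. arm_command: Moves the arm, as the interface text tells. Its arguments: {"type":"object","properties":{"plan":{"type":"array"},"fingers":{"type":"number"},"force":{"type":"number"}},"required":["plan"]}

```bash
mkdir -p pics
python3 - <<'E'
from rig import get_obs, camera, pinch_z
import cv2,json,numpy as np
print(pinch_z); o=get_obs()
for k,v in o.items(): print(k,np.round(v,4))
for n in("top","side"):
    c=camera(n); cv2.imwrite(f"pics/{n}0.png",c["pixels"][:,:,::-1]); np.savez(f"{n}0.npz",**c)
    print(n,c["camera_matrix"],c["R"],c["t"],-c["R"].T@c["t"])
E
```

```text
0.0187
time 0.0
q [-1.4715  0.5285  1.4339 -0.      1.1814 -0.1785]
joint_velocities [ 0.0006 -0.0007  0.0008  0.0009  0.0011 -0.0009]
joint_torque [-8.00000e-04 -4.40043e+01 -1.76596e+01  6.33000e-02  5.82000e-02
 -2.00000e-04]
position [ 0.1714 -0.6003  0.2216]
tool_rot [-0.0979  0.7011 -0.6995  0.0979]
ft_force [ 0.1928 -0.3859  0.4114]
moment [0.0088 0.0156 0.0246]
grip_width 0.0868
top [[477.90865977   0.         277.89742654]
 [  0.         477.90865977 206.14155336]
 [  0.           0.           1.        ]] [[ 0.00983078 -0.99990266 -0.00990052]
 [-0.99321069 -0.00861632 -0.11600981]
 [ 0.11591322  0.01097377 -0.99319872]] [0.00915734 0.4916154  1.1127331 ] [0.35920718 0.00118148 1.16228797]
side [[439.92949369   0.         276.36999732]
 [  0.         439.92949369 208.10993868]
 [  0.           0.           1.        ]] [[-0.67390427 -0.7385141   0.02121214]
 [-0.44469373  0.38252691 -0.80988928]
 [ 0.59000044 -0.55522075 -0.58619911]] [0.34122649 0.25077119 0.89422897] [-0.18612512  0.65256833  0.72005498]
```

View pics/top0.png

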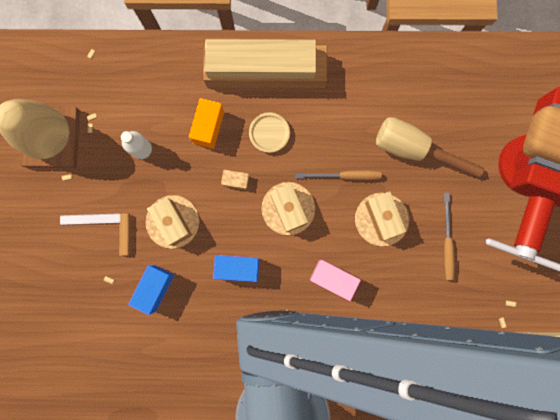

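View pics/side0.png

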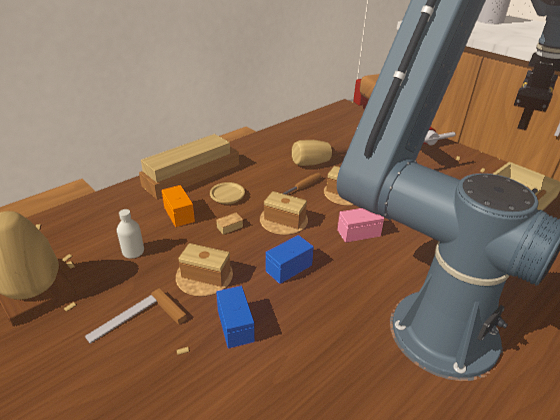

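Run:
```python
import cv2,numpy as np
im=cv2.imread("pics/top0.png")
t=[cv2.resize(im[y-38:y+38,x-38:x+38],(390,390),interpolation=cv2.INTER_CUBIC) for x,y in((172,221),(288,208),(384,219))]
t.append(cv2.resize(im[95:171,232:308],(390,390)))
a=np.vstack([np.hstack(t[:2]),np.hstack(t[2:])]); cv2.imwrite("pics/crop.png",cv2.resize(a,(600,600)))
```

```text
(no output)
```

View pics/crop.png

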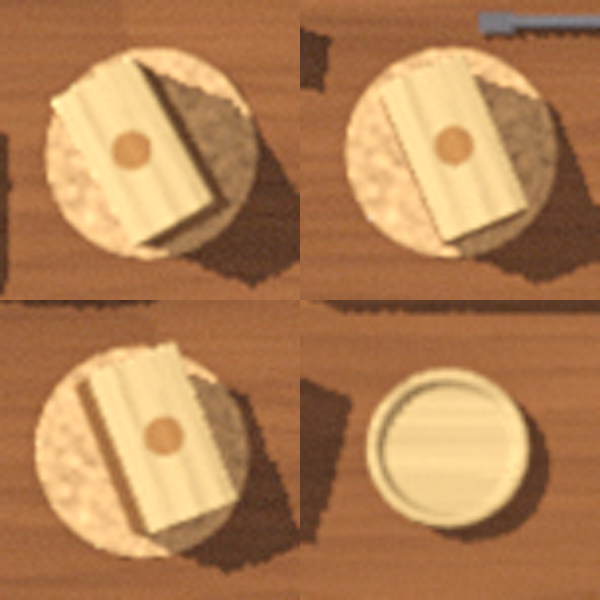

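```bash
cat > h.py <<'E'
import numpy as np,cv2
def ray(c,u,v,z):
    d=np.linalg.solve(c["camera_matrix"],[u,v,1.]); C=-c["R"].T@c["t"]; d=c["R"].T@d
    return C+d*(z-C[2])/d[2]
def proj(c,X):
    p=c["camera_matrix"]@(c["R"]@np.asarray(X)+c["t"]); return p[:2]/p[2]
E
python3 - <<'E'
from h import *
c=dict(np.load("top0.npz"))
s=76/300
def pick(ox,oy,qx,qy,x0,y0): # crop quadrant offset
    return (qx-ox)*s+x0-38-0.5+.5*s,(qy-oy)*s+y0-38-.5+.5*s
B={"L":((0,0),(172,221),[(52,103),(131,58),(215,205),(138,244)],(131,151)),
"M":((300,0),(288,208),[(383,87),(462,57),(527,206),(447,243)],(454,146)),
"R":((0,300),(384,219),[(90,381),(176,343),(238,497),(149,534)],(164,436))}
for k,(o,p,cs,d) in B.items():
    P=np.array([ray(c,*pick(*o,*q,*p),.064)[:2] for q in cs]); D=ray(c,*pick(*o,*d,*p),.064)[:2]
    L=((P[0]+P[1])-(P[2]+P[3]))/2
    W=((P[0]+P[3])-(P[1]+P[2]))/2
    print(k,"ctr",P.mean(0).round(4),"dot",D.round(4),"len",np.linalg.norm(L).round(4),"wid",np.linalg.norm(W).round(4),"ang",np.degrees(np.arctan2(L[1],L[0])).round(1),np.degrees(np.arctan2(-W[0],W[1])).round(1))
D={"L":((0,0),(172,221),(152,152)),"M":((300,0),(288,208),(451,152)),"R":((0,300),(384,219),(142,452))}
for k,(o,p,d) in D.items(): print("disc",k,ray(c,*pick(*o,*d,*p),.004)[:2].round(4))
print("dish",ray(c,*pick(300,300,448,447,270,133),.018).round(4))
E
```

```text
L ctr [0.4502 0.268 ] dot [0.4509 0.2697] len 0.0994 wid 0.0514 ang 32.2 29.2
M ctr [ 0.4854 -0.0119] dot [ 0.4865 -0.0115] len 0.0975 wid 0.0506 ang 23.2 23.5
R ctr [ 0.4675 -0.2381] dot [ 0.4688 -0.2386] len 0.0958 wid 0.056 ang 20.6 23.6
disc L [0.4554 0.2713]
disc M [ 0.4897 -0.0104]
disc R [ 0.4648 -0.2381]
dish [0.6762 0.0372 0.018 ]
```

```bash
cat > w.py <<'E'
from rig import get_obs
from scipy.spatial.transform import Rotation as R
import numpy as np,sys
def st(pr=True):
    o=get_obs(); r=R.from_quat(o["tool_rot"]).as_matrix(); 
    if pr:
        print("t",round(o["time"],2),"pos",np.round(o["position"],4),"jaw",round(np.degrees(np.arctan2(r[1,2],r[0,2])),2),"down",r[:,1].round(3),"w",round(o["grip_width"],4),"F",np.round(o["ft_force"],2),"M",np.round(o["moment"],4))
    return o
if __name__=="__main__": st()
E
python3 - <<'E'
from w import *
o=st(); p=np.array(o["position"])
t=np.array([.4685,-.2385,.20]); print((t-p)/.025)
E
```

```text
t 0.1 pos [ 0.1713 -0.6004  0.2217] jaw -74.09 down [-0.     0.002 -1.   ] w 0.087 F [-0.03 -0.5  -0.32] M [ 0.0229  0.0303 -0.0235]
[11.88622241 14.47527921 -0.86759807]
```

arm_command(plan=[[[0.8,1.6,0],0.3],[[1.8,3.2,0],0.6],[[3.0,4.6,0],0.9],[[4.2,6.0,0],1.2],[[5.4,7.4,0],1.3]], fingers=1, force=28)

```text
time: 0.6
position: [0.3071, -0.4143, 0.2223]
tool_rot: [-0.137, 0.694, -0.693, 0.137]
ft_force: [0.9, -0.4, 0.1]
grip_width: 0.0867
```

arm_command(plan=[[[1.2,1.4,0],0],[[2.5,2.8,0],0],[[3.8,4.2,0],0],[[5.2,5.6,0],0],[[6.5,7.1,0],0]])

```text
time: 1.1
position: [0.4702, -0.2371, 0.2224]
tool_rot: [0.137, -0.694, 0.694, -0.137]
ft_force: [0.4, -0.9, 0.1]
grip_width: 0.087
```

arm_command(plan=[[[0,0,0],0],[[0,0,0],0]])

```text
time: 1.3
position: [0.4692, -0.2373, 0.2222]
tool_rot: [-0.139, 0.693, -0.693, 0.138]
ft_force: [-0.2, -0.5, -0.4]
grip_width: 0.0869
```

Run:
```python
from w import *
from h import *
from rig import camera
o=st(); p=np.array(o["position"])
t=np.array([.4685,-.2385,.024]); print((t-p)/.025)
for n in("top","side"):
    c=camera(n); cv2.imwrite(f"pics/{n}1.png",c["pixels"][:,:,::-1])
```

```text
t 1.3 pos [ 0.4692 -0.2373  0.2222] jaw -67.38 down [-0.001  0.    -1.   ] w 0.0869 F [-0.24 -0.51 -0.45] M [ 0.0034 -0.0475  0.0162]
[-0.02761537 -0.04893456 -7.92726437]
```

View pics/side1.png

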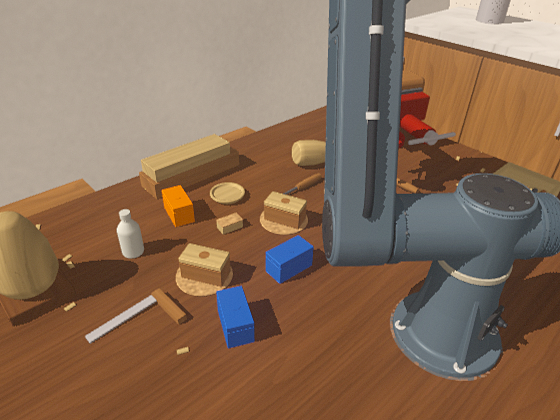

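arm_command(plan=[[[0,-0.05,-1.8],0],[[0,-0.05,-3.6],0],[[0,-0.05,-5.4],0],[[0,-0.05,-6.8],0],[[0,-0.05,-7.8],0]])

```text
time: 1.9
position: [0.4668, -0.241, 0.0251]
tool_rot: [-0.137, 0.695, -0.693, 0.135]
ft_force: [-0.1, 0.3, -0.5]
grip_width: 0.087
```

arm_command(plan=[[[0,0,0],0],[[0,0,0],0]])

```text
time: 2.1
position: [0.4682, -0.2411, 0.0276]
tool_rot: [-0.137, 0.694, -0.694, 0.136]
ft_force: [0.3, -0.8, 0.3]
grip_width: 0.0869
```

Run:
```python
from w import *
from h import *
from rig import camera
o=st()
c=camera("top"); cv2.imwrite(f"pics/top2.png",cv2.resize(c["pixels"][150:300,300:500,::-1],(800,600)))
```

```text
t 2.1 pos [ 0.4682 -0.2411  0.0276] jaw -67.72 down [-0.001  0.    -1.   ] w 0.0869 F [ 0.25 -0.84  0.33] M [-0.0475  0.0158 -0.0251]
```

View pics/top2.png

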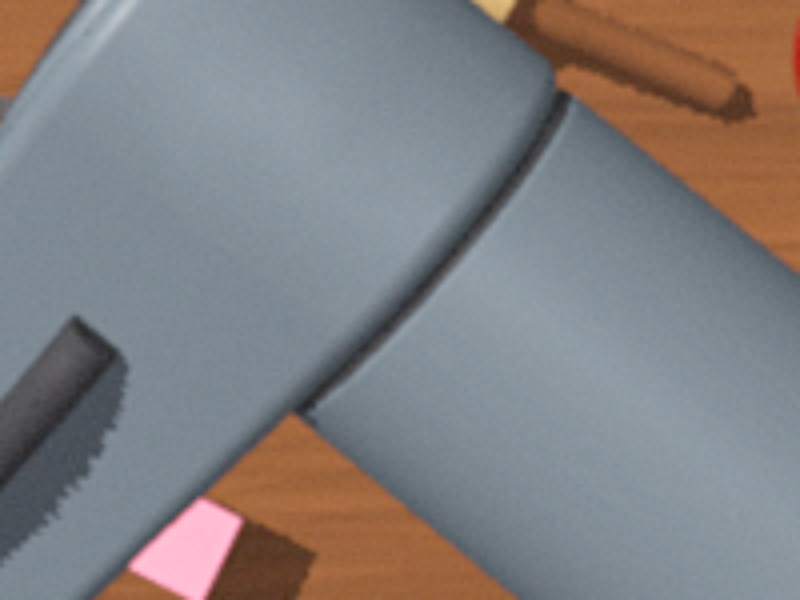

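The arm hides the box from the top camera (it fills the crop), so I have to rely on the force and width readings here. Gripping now.

arm_command(plan=[[[0,0,0],0],[[0,0,0],0],[[0,0,0],0],[[0,0,0],0],[[0,0,0],0]], fingers=-1, force=28)

```text
time: 2.65
position: [0.4682, -0.2385, 0.0278]
tool_rot: [-0.138, 0.695, -0.693, 0.137]
ft_force: [-1.7, 4.5, 4.5]
grip_width: 0.0553
```

```bash
python3 w.py
```

```text
t 2.65 pos [ 0.4682 -0.2385  0.0278] jaw -67.63 down [-0.002  0.002 -1.   ] w 0.0553 F [-1.68  4.55  4.52] M [ 0.9919  0.2132 -0.0539]
```

arm_command(plan=[[[0,0,0],0],[[0,0,0],0],[[0,0,0],0]])

```text
time: 2.95
position: [0.4681, -0.2383, 0.0278]
tool_rot: [-0.138, 0.695, -0.693, 0.137]
ft_force: [-0.1, 3.3, 6.1]
grip_width: 0.0537
```

arm_command(plan=[[[0,0,0.4],0],[[0,0,1.2],0],[[0,0,2.6],0],[[0,0,4],0],[[0,0,5],0]])

```text
time: 3.45
position: [0.4694, -0.2404, 0.1546]
tool_rot: [0.137, -0.693, 0.694, -0.138]
ft_force: [0.6, 0.3, -4.7]
grip_width: 0.0539
```

arm_command(plan=[[[0,0,0],0],[[0,0,0],0],[[0,0,0],0]])

```text
time: 3.75
position: [0.4677, -0.2389, 0.1509]
tool_rot: [-0.138, 0.695, -0.693, 0.137]
ft_force: [0.9, 0.5, -4.5]
grip_width: 0.0537
```

```bash
python3 w.py
```

```text
t 3.75 pos [ 0.4677 -0.2389  0.1509] jaw -67.58 down [-0.003  0.002 -1.   ] w 0.0537 F [ 0.9   0.54 -4.5 ] M [-0.051   0.0009  0.0426]
```

```bash
cat > m.py <<'E'
from w import *
from rig import camera
def avg(th,n=10):
    M=[];F=[]
    for i in range(n):
        camera("top"); o=get_obs(); M.append(o["moment"]);F.append(o["ft_force"])
    M=np.array(M);F=np.array(F); t=np.radians(th); ay=np.array([-np.sin(t),np.cos(t),0])
    my=M@ay
    print("t",round(o["time"],2),"w",round(o["grip_width"],4),"M",M.mean(0).round(4),"F",F.mean(0).round(2),"My %.4f +- %.4f"%(my.mean(),my.std()/np.sqrt(n)), "first/second half %.4f %.4f"%(my[:n//2].mean(),my[n//2:].mean()))
if __name__=="__main__": avg(float(sys.argv[1]),int(sys.argv[2]) if len(sys.argv)>2 else 10)
E
python3 m.py 22.5
```

```text
t 4.25 w 0.0538 M [-0.0088 -0.0139 -0.0053] F [ 0.11  0.08 -3.97] My -0.0095 +- 0.0048 first/second half -0.0083 -0.0107
```

arm_command(plan=[[[1.2,0.5,0],0],[[-0.6,-0.25,0],0],[[1.2,0.5,0],0],[[-0.6,-0.25,0],0],[[1.2,0.5,0],0]])

```text
time: 4.75
position: [0.4823, -0.2283, 0.1484]
tool_rot: [-0.141, 0.7, -0.689, 0.125]
ft_force: [0.2, 0.6, -5.1]
grip_width: 0.0539
```

```bash
python3 m.py 22.5
```

```text
t 5.25 w 0.0538 M [-0.0101 -0.0951  0.0194] F [ 1.09 -0.04 -3.77] My -0.0840 +- 0.0815 first/second half -0.1650 -0.0029
```

arm_command(plan=[[[-1.8,-0.75,0],0],[[0,0,0],0],[[-1.8,-0.75,0],0],[[0,0,0],0],[[-1.8,-0.75,0],0]])

```text
time: 5.75
position: [0.4645, -0.2424, 0.1531]
tool_rot: [0.137, -0.691, 0.695, -0.146]
ft_force: [-1.1, -3.1, -3.0]
grip_width: 0.0539
```

```bash
python3 m.py 22.5; python3 w.py
```

```text
t 6.25 w 0.0543 M [0.0008 0.0832 0.0102] F [-0.88  0.12 -4.19] My 0.0766 +- 0.0741 first/second half 0.1515 0.0016
t 6.25 pos [ 0.4542 -0.2463  0.1527] jaw -67.59 down [ 0. -0. -1.] w 0.0543 F [ 0.01  0.42 -4.13] M [-0.0231  0.057   0.0584]
```

```bash
sed -i 's/    M=\[\];F=\[\]/    M=[];F=[]\n    for i in range(6): camera("top")/' m.py; python3 m.py 22.5 10
```

```text
t 7.05 w 0.0538 M [-0.0072  0.0034 -0.0039] F [ 0.01  0.12 -3.82] My 0.0059 +- 0.0093 first/second half 0.0187 -0.0069
```

arm_command(plan=[[[1.0,0.42,0],0],[[2.4,1.0,0],0],[[1.0,0.42,0],0],[[2.4,1.0,0],0]])

```text
time: 7.45
position: [0.5037, -0.2202, 0.1499]
tool_rot: [-0.141, 0.697, -0.69, 0.13]
ft_force: [0.1, 0.1, -5.2]
grip_width: 0.054
```

```bash
python3 m.py 22.5 12
```

```text
t 8.35 w 0.054 M [-0.0047 -0.0025  0.0012] F [-0.08  0.06 -3.98] My -0.0005 +- 0.0108 first/second half -0.0088 0.0078
```

arm_command(plan=[[[-1.6,-0.66,0],0],[[0,0,0],0],[[-1.8,-0.75,0],0]])

```text
time: 8.65
position: [0.4787, -0.2374, 0.1532]
tool_rot: [0.136, -0.691, 0.695, -0.145]
ft_force: [-0.2, -2.9, -3.8]
grip_width: 0.0539
```

```bash
python3 m.py 22.5 12;python3 w.py
```

```text
t 9.55 w 0.0539 M [ 0.005   0.0039 -0.008 ] F [ 0.04 -0.39 -4.2 ] My 0.0017 +- 0.0072 first/second half 0.0087 -0.0054
t 9.55 pos [ 0.4689 -0.2397  0.1525] jaw -67.58 down [-0.  0. -1.] w 0.0539 F [ 0.11 -1.03 -4.45] M [ 0.0064 -0.0233  0.0186]
```

R looks quiet: the moment stays near zero after every stroke. Setting it back down.

arm_command(plan=[[[0,0,-1.4],0],[[0,0,-2.8],0],[[0,0,-4.0],0],[[0,0,-4.6],0],[[0,0,-4.85],0]])

```text
time: 10.05
position: [0.4682, -0.2393, 0.0296]
tool_rot: [-0.138, 0.694, -0.693, 0.137]
ft_force: [-0.0, 1.3, -4.0]
grip_width: 0.0539
```

arm_command(plan=[[[0,0,-0.08],0],[[0,0,-0.15],0],[[0,0,-0.15],0],[[0,0,-0.15],0]])

```text
time: 10.45
position: [0.4695, -0.2402, 0.0284]
tool_rot: [0.137, -0.693, 0.694, -0.138]
ft_force: [0.8, 0.3, -3.3]
grip_width: 0.0535
```

```bash
python3 w.py
```

```text
t 10.45 pos [ 0.4695 -0.2402  0.0284] jaw -67.58 down [ 0.001 -0.001 -1.   ] w 0.0535 F [ 0.83  0.32 -3.27] M [-0.0104 -0.0096  0.0325]
```

arm_command(plan=[[[0,0,-0.03],0],[[0,0,-0.06],0],[[0,0,-0.06],0]])

```text
time: 10.75
position: [0.4695, -0.2401, 0.0279]
tool_rot: [0.137, -0.693, 0.694, -0.138]
ft_force: [-0.2, 1.0, 7.5]
grip_width: 0.0541
```

arm_command(plan=[[[0,0,0],0],[[0,0,0],0],[[0,0,0],0],[[0,0,0],0],[[0,0,0],0]], fingers=1)

```text
time: 11.25
position: [0.4689, -0.2397, 0.0259]
tool_rot: [-0.137, 0.694, -0.694, 0.137]
ft_force: [-0.1, -0.1, 0.1]
grip_width: 0.0837
```

```bash
python3 w.py
```

```text
t 11.25 pos [ 0.4689 -0.2397  0.0259] jaw -67.59 down [-0.  0. -1.] w 0.0837 F [-0.14 -0.11  0.13] M [-0.0359 -0.0116  0.0138]
```

arm_command(plan=[[[0,0,1.5],0],[[0,0,3.3],0],[[0,0,5],0],[[0.1,1,6],0.1],[[0.2,2.8,6],0.2]])

```text
time: 11.75
position: [0.4776, -0.1732, 0.1801]
tool_rot: [0.139, -0.69, 0.696, -0.145]
ft_force: [1.1, -0.3, 0.4]
grip_width: 0.087
```

arm_command(plan=[[[0.1,1.7,0],0],[[0.2,3.4,0],0],[[0.3,5.0,0],0],[[0.5,6.1,0],0],[[0.5,6.3,0],0]])

```text
time: 12.25
position: [0.4861, -0.0094, 0.176]
tool_rot: [-0.145, 0.692, -0.692, 0.145]
ft_force: [0.7, 0.7, -1.0]
grip_width: 0.087
```

Run:
```python
from w import *
from h import *
from rig import camera
camera("side")
o=st(); p=np.array(o["position"])
print((np.array([.4862,-.0117,.026])-p)/.025)
c=camera("top"); cv2.imwrite(f"pics/top3.png",c["pixels"][:,:,::-1])
```

```text
t 12.3 pos [ 0.486  -0.0103  0.176 ] jaw -66.39 down [-0.001  0.    -1.   ] w 0.087 F [-0.66  0.03  0.59] M [-0.0475  0.0014  0.0522]
[ 0.00678524 -0.05726708 -5.99832193]
```

View pics/top3.png

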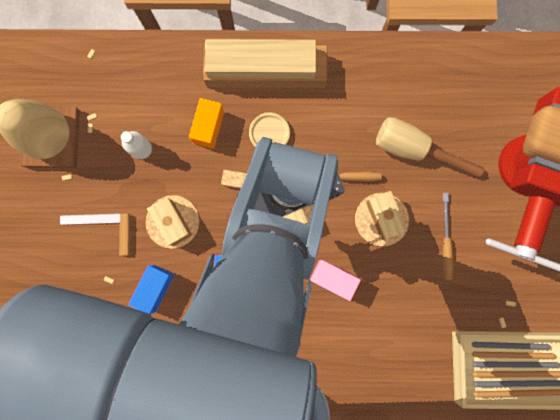

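R stands back on its disc at (387,216), as before. The arm is over M, near (288,208), so I go down onto it.

arm_command(plan=[[[0,-0.05,-1.6],0],[[0,-0.05,-3.2],0],[[0,-0.05,-4.8],0],[[0,-0.05,-5.6],0],[[0,-0.05,-5.95],0]])

```text
time: 12.85
position: [0.4853, -0.0148, 0.0251]
tool_rot: [-0.144, 0.693, -0.692, 0.142]
ft_force: [-0.2, -0.4, -0.4]
grip_width: 0.0866
```

arm_command(plan=[[[0,0,0],0],[[0,0,0],0],[[0,0,0],0],[[0,0,0],0],[[0,0,0],0]], fingers=-1)

```text
time: 13.35
position: [0.486, -0.0126, 0.0283]
tool_rot: [-0.143, 0.693, -0.692, 0.143]
ft_force: [-0.7, 6.7, 5.0]
grip_width: 0.0549
```

arm_command(plan=[[[0,0,0],0],[[0,0,0],0],[[0,0,0],0],[[0,0,0],0]])

```text
time: 13.75
position: [0.4859, -0.0125, 0.0283]
tool_rot: [-0.143, 0.693, -0.692, 0.143]
ft_force: [-1.3, 4.6, 5.5]
grip_width: 0.0538
```

```bash
python3 w.py
```

```text
t 13.75 pos [ 0.4859 -0.0125  0.0283] jaw -66.62 down [-0.     0.001 -1.   ] w 0.0538 F [-1.29  4.62  5.53] M [ 0.9167  0.1561 -0.0392]
```

arm_command(plan=[[[0,0,0.4],0],[[0,0,1.2],0],[[0,0,2.6],0],[[0,0,4],0],[[0,0,5],0]])

```text
time: 14.25
position: [0.4866, -0.0137, 0.1546]
tool_rot: [0.143, -0.692, 0.693, -0.144]
ft_force: [1.4, -0.1, -5.0]
grip_width: 0.054
```

```bash
python3 m.py 23.4 8
```

```text
t 14.95 w 0.0539 M [-0.0072 -0.0169  0.0103] F [-0.01 -0.03 -4.72] My -0.0126 +- 0.0079 first/second half -0.0195 -0.0056
```

arm_command(plan=[[[1.2,0.5,0],0],[[-0.6,-0.25,0],0],[[1.2,0.5,0],0],[[-0.6,-0.25,0],0],[[1.2,0.5,0],0]])

```text
time: 15.45
position: [0.4807, 0.0029, 0.1423]
tool_rot: [-0.163, 0.701, -0.684, 0.121]
ft_force: [-8.9, 1.8, -8.6]
grip_width: 0.054
```

```bash
python3 m.py 23.4 12
```

```text
t 16.35 w 0.0538 M [-0.0201  0.0059 -0.0111] F [-0.03 -0.08 -4.34] My 0.0134 +- 0.0057 first/second half 0.0137 0.0131
```

arm_command(plan=[[[-1.8,-0.75,0],0],[[0,0,0],0],[[-1.8,-0.75,0],0],[[0,0,0],0],[[-1.8,-0.75,0],0]])

```text
time: 16.85
position: [0.4846, -0.0198, 0.1516]
tool_rot: [0.138, -0.69, 0.694, -0.151]
ft_force: [4.9, -4.3, -2.1]
grip_width: 0.0538
```

```bash
python3 m.py 23.4 12; python3 w.py
```

```text
t 17.75 w 0.0537 M [-0.014  -0.0043 -0.0068] F [ 0.12 -0.07 -4.53] My 0.0016 +- 0.0120 first/second half 0.0025 0.0007
t 17.75 pos [ 0.4715 -0.0197  0.1523] jaw -66.58 down [ 0.  0. -1.] w 0.0537 F [ 0.72 -0.21 -3.32] M [-0.0548  0.0183  0.0111]
```

M's end-of-shake force readings (about -9 N and +5 N) differ from R's (under 1.2 N in x), which suggests knocking. To check, I'll use strokes that decelerate slowly, so the ball is left at one end.

arm_command(plan=[[[1.6,0.7,0],0],[[2.9,1.26,0],0],[[3.8,1.65,0],0],[[4.4,1.9,0],0],[[4.6,2.0,0],0]])

```text
time: 18.25
position: [0.5882, 0.0308, 0.1521]
tool_rot: [0.143, -0.692, 0.692, -0.144]
ft_force: [0.1, -0.0, -3.9]
grip_width: 0.0538
```

```bash
python3 m.py 23.4 16
```

```text
t 19.35 w 0.0543 M [-0.0037 -0.0101 -0.0031] F [ 0.22  0.01 -4.61] My -0.0078 +- 0.0079 first/second half -0.0086 -0.0070
```

arm_command(plan=[[[-1.6,-0.7,0],0],[[-2.9,-1.26,0],0],[[-3.8,-1.65,0],0],[[-4.4,-1.9,0],0],[[-4.6,-2.0,0],0]])

```text
time: 19.85
position: [0.4695, -0.02, 0.1524]
tool_rot: [-0.144, 0.693, -0.692, 0.143]
ft_force: [0.6, 0.9, -3.9]
grip_width: 0.0539
```

```bash
python3 m.py 23.4 16; python3 w.py
```

```text
t 20.95 w 0.0539 M [-0.012   0.0124 -0.0075] F [-0.05 -0.03 -4.74] My 0.0161 +- 0.0086 first/second half 0.0178 0.0145
t 20.95 pos [ 0.4714 -0.0198  0.1523] jaw -66.58 down [-0.  0. -1.] w 0.0539 F [-0.2  -0.13 -4.26] M [ 0.0243  0.0115 -0.0014]
```

Create lg.py:
```python
from w import *
from rig import camera
th=np.radians(float(sys.argv[1])); n=int(sys.argv[2]); ax=np.array([np.cos(th),np.sin(th),0]); ay=np.array([-np.sin(th),np.cos(th),0])
F=[];M=[]
for i in range(n):
    o=get_obs(); F.append(np.dot(o["ft_force"],ax)); M.append(np.dot(o["moment"],ay)); camera("top")
M=np.array(M)
print("t",round(o["time"],2)); print("Fx",np.round(F,1)); print("My",M.round(3)); m=M[8:]; print("settled %.4f +- %.4f"%(m.mean(),m.std()/len(m)**.5))
```

```text
(no output)
```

arm_command(plan=[[[1.8,0.75,0],0],[[0,0,0],0],[[1.8,0.75,0],0],[[0,0,0],0],[[1.8,0.75,0],0]])

```text
time: 21.45
position: [0.4802, 0.0031, 0.1421]
tool_rot: [-0.163, 0.701, -0.684, 0.121]
ft_force: [-8.4, 2.2, -7.9]
grip_width: 0.054
```

```bash
python3 lg.py 23.4 20
```

```text
t 22.4
Fx [-6.9 13.2  3.8  1.4  0.1 -0.6 -0.8  0.2 -0.4 -0.2  0.2  0.2  0.2 -0.3
 -1.1 -0.6 -0.2  0.2 -0.1 -0. ]
My [ 0.661 -1.329 -0.294 -0.089 -0.025 -0.008 -0.004 -0.003 -0.028 -0.044
  0.035 -0.031 -0.014 -0.009 -0.04  -0.017  0.006  0.024 -0.031  0.07 ]
settled -0.0067 +- 0.0095
```

arm_command(plan=[[[-1.8,-0.75,0],0],[[0,0,0],0],[[-1.8,-0.75,0],0],[[0,0,0],0],[[-1.8,-0.75,0],0]])

```text
time: 22.95
position: [0.4846, -0.0198, 0.1516]
tool_rot: [0.138, -0.69, 0.694, -0.151]
ft_force: [5.4, -4.5, -1.6]
grip_width: 0.0538
```

```bash
python3 lg.py 23.4 20; python3 w.py
```

```text
t 23.9
Fx [  3.1 -11.1  -1.4   0.2   0.1   0.5  -0.6   1.2  -0.2   0.7  -0.5  -0.4
   1.3  -0.    0.5   0.3  -0.2   0.2  -0.5  -0.3]
My [-3.350e-01  1.065e+00  1.520e-01 -8.400e-02 -3.700e-02 -1.200e-02
 -8.200e-02 -2.400e-02  2.700e-02 -5.100e-02 -3.100e-02  3.500e-02
  6.000e-03  1.700e-02 -4.300e-02  1.800e-02 -1.000e-02 -2.100e-02
  1.000e-03  2.600e-02]
settled -0.0022 +- 0.0080
t 23.95 pos [ 0.4714 -0.0198  0.1523] jaw -66.58 down [-0.  0. -1.] w 0.0543 F [ 0.61  0.15 -5.05] M [-0.0037  0.0087 -0.0002]
```

M looks quiet too: its forces repeat exactly and all seven settled moments are near zero. Setting it back; the net offset to undo is +0.6, +0.25.

arm_command(plan=[[[0.6,0.25,-0.5],0],[[0.6,0.25,-2.0],0],[[0.6,0.25,-3.6],0],[[0.6,0.25,-4.5],0],[[0.6,0.25,-4.85],0]])

```text
time: 24.45
position: [0.4852, -0.0132, 0.0289]
tool_rot: [-0.145, 0.693, -0.692, 0.142]
ft_force: [0.6, 1.1, -3.4]
grip_width: 0.0533
```

arm_command(plan=[[[0,0,-0.08],0],[[0,0,-0.15],0],[[0,0,-0.2],0],[[0,0,-0.2],0]])

```text
time: 24.85
position: [0.4864, -0.0134, 0.0283]
tool_rot: [0.143, -0.692, 0.693, -0.144]
ft_force: [-2.4, 0.7, 4.1]
grip_width: 0.0534
```

```bash
python3 w.py
```

```text
t 24.85 pos [ 0.4864 -0.0134  0.0283] jaw -66.58 down [ 0.001 -0.    -1.   ] w 0.0534 F [-2.36  0.68  4.09] M [ 0.2974  0.6836 -0.0024]
```

arm_command(plan=[[[0,0,0],0],[[0,0,0],0],[[0,0,0],0],[[0,0,0],0],[[0,0,0],0]], fingers=1)

```text
time: 25.35
position: [0.4867, -0.0136, 0.0261]
tool_rot: [0.143, -0.692, 0.692, -0.144]
ft_force: [-0.1, -0.5, -0.2]
grip_width: 0.0835
```

arm_command(plan=[[[0,0,1.5],0],[[0,0,3.3],0],[[0,0,5],0],[[0,1,6],0.3],[[-0.2,2.8,6],0.6]])

```text
time: 25.85
position: [0.4859, 0.055, 0.18]
tool_rot: [0.157, -0.687, 0.69, -0.164]
ft_force: [2.0, 0.6, -0.5]
grip_width: 0.0871
```

arm_command(plan=[[[-0.2,1.7,0],0.3],[[-0.4,3.4,0],0.6],[[-0.6,5.1,0],0.8],[[-0.9,6.8,0],1.0],[[-1.2,8.5,0],1.0]])

```text
time: 26.35
position: [0.4508, 0.2706, 0.1759]
tool_rot: [0.192, -0.681, 0.681, -0.191]
ft_force: [0.6, 0.4, -0.6]
grip_width: 0.087
```

Run:
```python
from w import *
from h import *
from rig import camera
camera("side");camera("side")
o=st(); p=np.array(o["position"])
print((np.array([.4505,.2688,.026])-p)/.025)
c=camera("top"); cv2.imwrite(f"pics/top4.png",c["pixels"][:,:,::-1])
```

```text
t 26.45 pos [0.45   0.2734 0.1759] jaw -58.24 down [ 0.     0.002 -1.   ] w 0.0872 F [ 0.28 -0.4  -0.67] M [-0.0177  0.0147  0.0107]
[ 0.01805935 -0.18216242 -5.99665928]
```

View pics/top4.png

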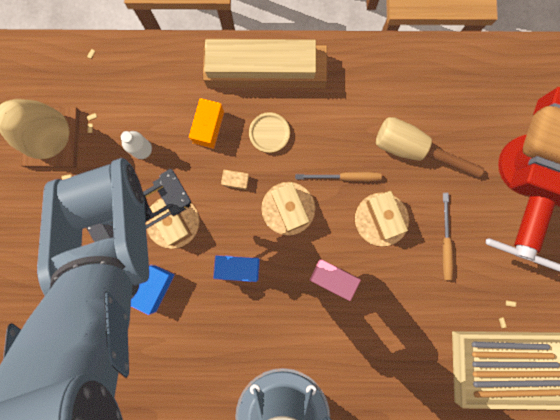

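M is back at (290,207) on its disc. Descending on L at (168,221), with the jaws straddling it.

arm_command(plan=[[[0,-0.15,-1.6],0],[[0,-0.15,-3.2],0],[[0,-0.15,-4.8],0],[[0,-0.15,-5.6],0],[[0,-0.15,-5.95],0]])

```text
time: 27.0
position: [0.4503, 0.2633, 0.025]
tool_rot: [0.193, -0.681, 0.681, -0.189]
ft_force: [-0.1, -1.0, 1.0]
grip_width: 0.0868
```

arm_command(plan=[[[0,0,0],0],[[0,0,0],0],[[0,0,0],0],[[0,0,0],0],[[0,0,0],0]], fingers=-1)

```text
time: 27.5
position: [0.4513, 0.2663, 0.0285]
tool_rot: [-0.191, 0.681, -0.68, 0.191]
ft_force: [-4.0, 5.1, 5.2]
grip_width: 0.0552
```

arm_command(plan=[[[0,0,0],0],[[0,0,0],0],[[0,0,0],0],[[0,0,0],0]])

```text
time: 27.9
position: [0.4513, 0.2664, 0.0285]
tool_rot: [-0.191, 0.681, -0.68, 0.192]
ft_force: [-1.9, 3.7, 5.4]
grip_width: 0.0536
```

arm_command(plan=[[[0,0,0.4],0],[[0,0,1.2],0],[[0,0,2.6],0],[[0,0,4],0],[[0,0,5],0]])

```text
time: 28.4
position: [0.4516, 0.265, 0.1546]
tool_rot: [0.191, -0.68, 0.681, -0.192]
ft_force: [0.6, 0.5, -3.5]
grip_width: 0.0538
```

```bash
python3 lg.py 31.4 18; python3 w.py
```

```text
t 29.25
Fx [ 0.8  1.9  0.8  0.3 -0.2 -0.6 -0.1  0.2 -0.8 -0.4 -0.1  0.2 -0.6 -0.8
  0.  -0.1 -0.  -0.2]
My [-0.046 -0.017 -0.045  0.018  0.014  0.01   0.052 -0.004  0.025 -0.004
  0.003  0.022 -0.048 -0.006  0.018  0.     0.053  0.004]
settled 0.0068 +- 0.0078
t 29.3 pos [0.4515 0.2653 0.1523] jaw -58.58 down [ 0.  0. -1.] w 0.0537 F [ 0.95 -0.44 -3.35] M [-0.0313 -0.0346  0.0371]
```

arm_command(plan=[[[1.1,0.67,0],0],[[-0.5,-0.31,0],0],[[1.1,0.67,0],0],[[-0.5,-0.31,0],0],[[1.1,0.67,0],0]])

```text
time: 29.8
position: [0.4332, 0.2659, 0.1376]
tool_rot: [0.221, -0.678, 0.682, -0.162]
ft_force: [-16.4, -5.5, -10.9]
grip_width: 0.0539
```

```bash
python3 lg.py 31.4 22
```

```text
t 30.85
Fx [-16.8  12.2   4.7   1.6   0.9   0.8   0.4   0.8   1.   -0.1  -0.9   0.3
   0.3  -0.6   1.5  -0.4  -0.8   1.1  -0.6  -0.1   0.6  -0. ]
My [ 1.329e+00 -1.141e+00 -4.270e-01 -1.790e-01 -6.400e-02 -9.000e-03
 -6.700e-02  2.600e-02 -1.500e-02  2.900e-02  2.000e-02  8.000e-03
 -1.900e-02  1.300e-02  1.000e-03  5.100e-02 -1.500e-02 -2.100e-02
  1.200e-02  4.600e-02 -1.700e-02 -3.000e-03]
settled 0.0064 +- 0.0061
```

arm_command(plan=[[[-1.6,-0.98,0],0],[[0,0,0],0],[[-1.6,-0.98,0],0],[[0,0,0],0],[[-1.6,-0.98,0],0]])

```text
time: 31.4
position: [0.4491, 0.2611, 0.1489]
tool_rot: [-0.187, 0.681, -0.68, 0.196]
ft_force: [6.1, 0.3, -0.9]
grip_width: 0.0537
```

```bash
python3 lg.py 31.4 22; python3 w.py
```

```text
t 32.45
Fx [ 5.3 -8.6 -1.2  0.9  1.5  0.  -0.   0.7 -0.7 -0.7  0.  -0.3 -0.3  0.9
 -0.7  0.3 -0.4  0.2  0.6  0.1  0.3  0.2]
My [-0.491  0.496  0.131 -0.054 -0.083 -0.013  0.009  0.004  0.039  0.039
 -0.01   0.045 -0.027  0.009  0.009 -0.043  0.027 -0.014  0.035 -0.006
  0.081  0.027]
settled 0.0151 +- 0.0085
t 32.5 pos [0.4389 0.2575 0.1523] jaw -58.58 down [-0. -0. -1.] w 0.0536 F [-0.06 -0.84 -3.64] M [-0.0237 -0.0193 -0.0805]
```

Inconclusive for L. A rigid box should give the same forces for the same shake, as M did, so I'll repeat L's shakes and compare.

arm_command(plan=[[[1.6,0.98,0],0],[[0,0,0],0],[[1.6,0.98,0],0],[[0,0,0],0],[[1.6,0.98,0],0]])

```text
time: 33.0
position: [0.4327, 0.2657, 0.1372]
tool_rot: [0.221, -0.678, 0.682, -0.162]
ft_force: [-16.6, -5.9, -10.6]
grip_width: 0.0539
```

```bash
python3 lg.py 31.4 22
```

```text
t 34.05
Fx [-17.3  13.5   4.    1.4   1.   -0.1   0.6   0.4   0.5  -0.7  -0.4   0.3
  -0.4   0.4   0.3   0.6  -0.2   0.9  -0.8  -0.3   0.6   0.6]
My [ 1.25  -1.096 -0.446 -0.159 -0.096 -0.033  0.031 -0.014  0.002  0.005
 -0.006 -0.025 -0.028  0.023  0.054  0.056 -0.002  0.056 -0.009 -0.005
  0.085  0.011]
settled 0.0156 +- 0.0089
```

arm_command(plan=[[[-1.6,-0.98,0],0],[[0,0,0],0],[[-1.6,-0.98,0],0],[[0,0,0],0],[[-1.6,-0.98,0],0]])

```text
time: 34.6
position: [0.4491, 0.2611, 0.1489]
tool_rot: [-0.187, 0.681, -0.68, 0.196]
ft_force: [6.3, 0.3, -1.0]
grip_width: 0.0537
```

```bash
python3 lg.py 31.4 22; python3 w.py
```

```text
t 35.65
Fx [ 5.6 -6.9 -1.4  0.8  1.6 -0.5 -0.8  0.2  0.4 -0.5 -0.3  0.5 -0.7  0.6
  0.1 -0.1  0.4 -0.3  0.1 -0.1 -0.4  0.9]
My [-0.506  0.513  0.122 -0.002 -0.026 -0.058 -0.048  0.023  0.024  0.02
  0.034  0.066  0.011  0.017  0.024  0.027  0.026 -0.048 -0.007 -0.007
  0.024  0.026]
settled 0.0169 +- 0.0066
t 35.7 pos [0.4389 0.2575 0.1523] jaw -58.58 down [ 0.  0. -1.] w 0.0538 F [ 0.8   0.13 -4.83] M [ 0.0259 -0.064   0.037 ]
```

The 0.1 s reversals were probably too quick for the arm to follow: a free ball could just hover within its 52 mm run and never knock. Shaking with longer, slower strokes.

arm_command(plan=[[[-1.7,-1.04,0],0],[[0,0,0],0],[[1.7,1.04,0],0],[[0,0,0],0],[[-1.7,-1.04,0],0]])

```text
time: 36.2
position: [0.4044, 0.2335, 0.1528]
tool_rot: [0.188, -0.681, 0.681, -0.195]
ft_force: [-3.1, -1.4, -4.7]
grip_width: 0.0541
```

arm_command(plan=[[[1.7,1.04,0],0],[[3.4,2.08,0],0],[[1.7,1.04,0],0],[[0,0,0],0]])

```text
time: 36.6
position: [0.4048, 0.2336, 0.1529]
tool_rot: [0.188, -0.681, 0.681, -0.196]
ft_force: [-3.7, -1.4, -5.6]
grip_width: 0.0539
```

arm_command(plan=[[[1.7,1.04,0],0],[[3.4,2.08,0],0]])

```text
time: 36.8
position: [0.4548, 0.2747, 0.1426]
tool_rot: [0.208, -0.679, 0.682, -0.175]
ft_force: [6.8, 2.2, -2.2]
grip_width: 0.0536
```

```bash
python3 lg.py 31.4 22
```

```text
t 37.85
Fx [ 7.  16.   3.   0.6 -0.2 -0.6 -0.1  1.  -0.1 -1.6 -0.2 -0.5  0.5  0.8
  0.2 -0.5 -0.   0.2  0.8  0.2  0.1 -0.5]
My [-0.658 -1.381 -0.203  0.08   0.052  0.054 -0.02   0.021 -0.002 -0.008
  0.066  0.011  0.048 -0.007  0.009  0.049 -0.022  0.02   0.006  0.02
  0.009  0.076]
settled 0.0197 +- 0.0075
```

arm_command(plan=[[[-1.7,-1.04,0],0],[[-3.4,-2.08,0],0]])

```text
time: 38.1
position: [0.3968, 0.2314, 0.1523]
tool_rot: [0.191, -0.681, 0.681, -0.192]
ft_force: [-0.3, -2.1, -3.9]
grip_width: 0.0538
```

```bash
python3 lg.py 31.4 22; python3 w.py
```

```text
t 39.15
Fx [ -1.4 -17.1  -0.7   1.    0.3   1.8   0.5   0.2   0.5  -0.1   0.5   0.1
  -0.4  -0.4  -0.6   0.   -0.4   0.8   0.5   0.4  -0.6   0.2]
My [ 0.085  1.405  0.102 -0.154 -0.09  -0.099 -0.067 -0.075 -0.035 -0.043
 -0.061 -0.029 -0.007  0.028 -0.047 -0.029 -0.036 -0.094 -0.034 -0.014
 -0.012 -0.047]
settled -0.0328 +- 0.0073
t 39.2 pos [0.3964 0.2315 0.1523] jaw -58.58 down [ 0.  0. -1.] w 0.0537 F [ 0.37 -0.43 -3.59] M [-0.0144 -0.035   0.033 ]
```

The moment now switches ends: +0.020 after the + stroke and -0.033 after the - stroke, which is what the ball would do. Repeating once to confirm.

arm_command(plan=[[[1.7,1.04,0],0],[[3.4,2.08,0],0]])

```text
time: 39.4
position: [0.4804, 0.2833, 0.1519]
tool_rot: [0.192, -0.681, 0.681, -0.19]
ft_force: [1.0, 0.6, -3.5]
grip_width: 0.054
```

```bash
python3 lg.py 31.4 22
```

```text
t 40.45
Fx [ 1.2 12.1  0.1 -2.7 -0.7 -0.8 -1.7 -0.4 -0.2 -0.1 -0.4 -0.7  0.1  0.3
  0.4  0.8 -0.6  0.3  0.4  0.9 -0.5 -0.3]
My [-0.176 -1.06  -0.002  0.388  0.141  0.148  0.082  0.04   0.047  0.058
  0.002  0.014  0.05   0.036  0.027  0.004  0.043  0.02   0.045 -0.007
 -0.003  0.05 ]
settled 0.0276 +- 0.0057
```

arm_command(plan=[[[-1.7,-1.04,0],0],[[-3.4,-2.08,0],0]])

```text
time: 40.7
position: [0.3968, 0.2313, 0.1523]
tool_rot: [0.191, -0.681, 0.681, -0.192]
ft_force: [-0.6, 0.3, -4.0]
grip_width: 0.0539
```

```bash
python3 lg.py 31.4 22; python3 w.py
```

```text
t 41.75
Fx [ -0.3 -17.5  -1.3   1.7   1.2   0.6  -0.4   0.6   0.   -0.2   1.    0.1
   0.8   0.8   0.5  -0.2   0.5  -0.5  -0.1   0.1  -0.9   0.4]
My [ 1.450e-01  1.476e+00  1.480e-01 -1.480e-01 -1.730e-01 -9.900e-02
 -5.700e-02 -4.600e-02 -4.200e-02 -7.100e-02  7.000e-03  6.800e-02
 -2.400e-02 -3.000e-03  2.000e-03 -5.500e-02 -1.000e-03 -3.000e-03
 -0.000e+00 -2.200e-02 -2.900e-02  1.000e-02]
settled -0.0116 +- 0.0086
t 41.8 pos [0.3964 0.2315 0.1523] jaw -58.58 down [-0. -0. -1.] w 0.054 F [ 0.03 -0.56 -3.65] M [ 0.0251 -0.0046 -0.0004]
```

L is confirmed as the rattler: the moment alternates over four strokes (+0.020, -0.033, +0.028, -0.012). Carrying it to the dish.

arm_command(plan=[[[0.5,-0.3,0],0],[[1.5,-1.0,0],0],[[2.8,-1.9,0],0],[[4.2,-2.9,0],0],[[5.6,-3.9,0],0]])

```text
time: 42.3
position: [0.5386, 0.1323, 0.1523]
tool_rot: [0.191, -0.681, 0.681, -0.192]
ft_force: [0.3, 1.0, -4.1]
grip_width: 0.0536
```

arm_command(plan=[[[1.4,-1.0,0],0],[[2.8,-2.0,0],0],[[4.1,-2.9,-0.2],0],[[5.1,-3.6,-0.4],0],[[5.6,-3.9,-0.6],0]])

```text
time: 42.8
position: [0.6801, 0.0325, 0.1368]
tool_rot: [0.19, -0.68, 0.682, -0.192]
ft_force: [-0.0, -0.3, -3.3]
grip_width: 0.0539
```

Run:
```python
from w import *
from h import *
from rig import camera
for i in range(8): camera("side")
o=st(); p=np.array(o["position"])
print((np.array([.6762,.0372,.137])-p)/.025)
for n in("top","side"):
    c=camera(n); cv2.imwrite(f"pics/{n}5.png",c["pixels"][:,:,::-1]); np.savez(f"{n}5.npz",**c)
```

```text
t 43.2 pos [0.6756 0.0373 0.1376] jaw -58.53 down [-0.001  0.    -1.   ] w 0.0537 F [-0.13  0.13 -3.99] M [-0.0064  0.0149  0.0492]
[ 0.02508858 -0.00225582 -0.02209294]
```

View pics/top5.png

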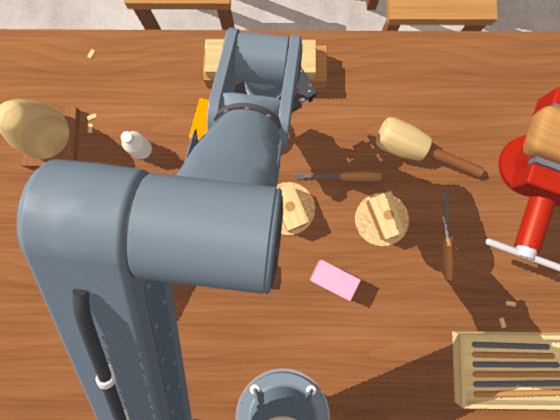

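View pics/side5.png

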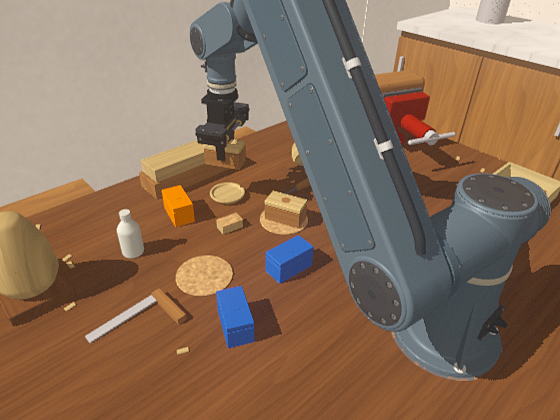

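Side view: the box is held above the dish (box at about (222,153), dish at (227,193)), and nothing else has moved. Checking level and height with an overlay.

Run:
```python
from h import *
c=dict(np.load("side5.npz")); im=cv2.imread("pics/side5.png")
im=cv2.resize(im[100:220,150:310],(800,600),interpolation=cv2.INTER_CUBIC)
m=np.array([.6758,.0373,.1376+.006]); t=np.radians(31.4)
ex=np.array([np.cos(t),np.sin(t),0])*.05; ey=np.array([-np.sin(t),np.cos(t),0])*.027; ez=np.array([0,0,.03])
K=[(a,b,d) for a in(-1,1) for b in(-1,1) for d in(-1,1)]
P={k:(proj(c,m+k[0]*ex+k[1]*ey+k[2]*ez)-[150,100]+.5)*5 for k in K}
for k in K:
  for l in K:
    if k<l and sum(a!=b for a,b in zip(k,l))==1: cv2.line(im,tuple(int(v) for v in P[k]),tuple(int(v) for v in P[l]),(255,0,255),1)
d=[((proj(c,np.array([.6762+.05*np.cos(a),.0372+.05*np.sin(a),.018]))-[150,100]+.5)*5).astype(int) for a in np.linspace(0,6.28,60)]
cv2.polylines(im,[np.array(d)],True,(0,255,0),1)
cv2.imwrite("pics/ov.png",im)
```

```text
(no output)
```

View pics/ov.png

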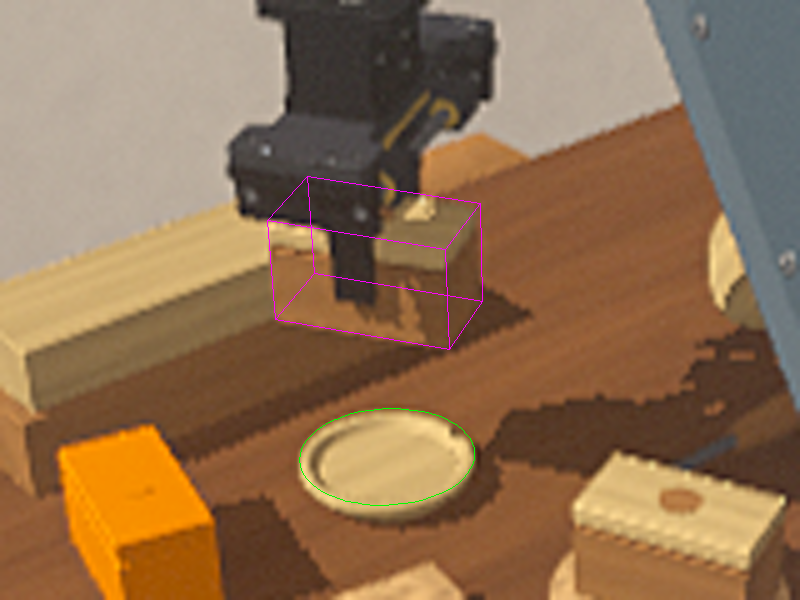

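The predicted level box and the dish rim both match the picture, so the box is level and centred with a gap of about 9.5 cm. Handing in.

```bash
python3 -c "
import w; w.st()
from rig import hand_in; print(hand_in())"
```

```text
t 43.3 pos [0.676  0.0372 0.1378] jaw -58.53 down [ 0.  0. -1.] w 0.0537 F [ 0.14  0.16 -3.47] M [-0.0117 -0.0479 -0.0087]
the job is handed in; nothing more can be done
None
```

The left box rattled, and I handed in at 43.3 s with it held level and still over the middle of the dish. The gap to the rim is about 9.5 cm.

- **The rattling box:** once I used slower strokes of about 100 mm, the left box's wrist moment switched ends on all four strokes: +0.020, -0.033, +0.028 and -0.012 N m. The last one is weaker, at about 1.4 standard errors from zero. My earlier, quicker shakes of this box had shown nothing, probably because the arm could not follow them.
- **The quiet boxes:** I lifted and shook the right and middle boxes, then stood them back upright on their discs. The top pictures afterwards show both where they came from.
    - The middle box also got one long stroke each way, and its moment did not follow the strokes.
    - The right box got only shorter strokes of up to about 65 mm. It stayed near zero, so its quietness is less thoroughly shown.
- **Last checks:** the grip width was steady at 53.7 mm and the tool was vertical. The side-camera overlay matched a level box centred over the dish. The last pictures show none of the other things moved, though the arm hid part of the scene.

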